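# Free the snap-in cover and chock the roller row

## Robot

A 6-joint arm with a two-finger parallel gripper is mounted at the origin on the work surface. World frame = base frame: x ahead of the robot, y to its left, z up, the work surface at z = 0. Lengths are in m, angles in rad, forces in N, time in s.
With the tool pointing down it reaches from about 0.4 to 0.925 m from the base axis. Payload 3.4 kg.
Tool frame: the origin (TCP) lies between the finger pads; the fingertips stand 22 mm ahead of it and the grasp point (between the pads) lies 3 mm ahead of it; z points along the fingers, x is the direction in which the jaws open and shut, and the axes are right-handed (so a half turn about z gives the same grasp; the last joint's range is limited). The gripper opens to 85 mm and grips with 20 to 120 N. Pads are 22 mm wide; open, the fingers measure 114 mm over their backs; the gripper's body (76 mm by 85 mm) begins 54 mm behind the grasp point. The pads swing forward as they close: fully open they stand 13 mm farther back than shut.
Start: joints at [-1.294, 0.307, 1.506, -0, 1.328, -0.073], TCP at [0.197, -0.54, 0.253] pointing down, gripper open.
Joint ranges: [-3.12, 3.12], [-1.05, 2.28], [0.14, 2.33], [-1.42, 4.57], [0.1, 2.73], [-2.68, 2.68]. Speed limits (rad/s): [2.57, 2.57, 3.14, 3.14, 3.14, 3.14].

## Interface

Orientations are given as a rotation vector (axis times angle).
In Python, from plant import * gives the robot as it stands. Calls block until the motion is done:
- move_ptp(position, orientation): joint-space move of the TCP to a pose.
- move_linear(position, rot=None, max_speed=0.15, stop_force=None): straight line of the TCP; rot=None keeps the orientation; max_speed is the mean speed in m/s. With stop_force (N) it stops when the force on the tool has changed by that much, and returns True; else False.
- goto_joints(angles): joint-space move.
- set_gripper(opening, f_grip=None): finger opening in m; f_grip is the grip in N (None keeps the last); returns when the fingers have stopped.
- sleep(seconds).
- inverse_kinematics(position, orientation): joint angles nearest the present ones, or None.
- snapshot(name): name is "scene" or "top" or "wrist"; returns a dict with "pixels" (384x512x3 uint8, red, green, blue), "depth" (384x512 float32, m along the optical axis (not along the pixel's ray), 0 where there is no reading), "vertical_fov" (degrees; the focal length in pixels is half the picture's height over the tangent of half this angle, whatever the lens; pixels are square), "cx", "cy" (the principal point, pixels), "eye" and "attitude" of the camera in the world. Camera axes: x right, y up, looking along -z (the intrinsics and any distortion apply to the point x, -y, -z); pixel columns grow to the right and rows downward; lengths in m; the calibration is good to about 2 mm. A picture is of the moment at which its call begins.
A pose or a line that the arm cannot do raises Unreachable and nothing moves.
- hand_in(): hands the job in, once; it reports no verdict.
Trained networks look in a picture, given as the dict that the camera call returned (one of the last four; its "shot" number tells which), for a name from the list of things; names that differ only in an ending like _2 or _b are one class to them, and where a whole thing is asked for, a point or a joint stands for the part that bears it (a point fixed in the world has none). Each returns a list of dicts, best first, with "p" (0 to 1); they miss things now and then, are a little off and sometimes report something else, mostly with a low value. They report only what shows in the picture. A call takes as long as a camera call. They do not tell look-alikes from the thing itself.
- boxes_of(picture, target): "extent" ([left, top, right, bottom] as shares, 0 to 1, of the picture: columns of its width, rows of its height, round what is visible of it).
Readings, each from a call of its own:
- read_t(): time.
- read_q(): joint angles.
- read_joint_velocities(): joint speeds.
- read_joint_efforts(): joint torques, N m.
- read_eef_pos(): TCP position.
- read_tcp_rot(): TCP orientation.
- read_contact_force(): force on the tool from outside, world axes, zero at the start.
- read_moment(): the same for the moment, N m.
- read_opening(): finger opening in m.
Only numpy, scipy, OpenCV 4.12 (cv2) and the standard library are available. Lean on these libraries where they do the work, as an engineer would, in place of code of your own. Each camera call takes 0.05 s, during which the arm holds its last target.

## Task

Pinch the two tabs of the grey case's snap-in cover together to free it, lift it off and set it down flat, tabs up, in the middle of the cork mat. Then take the steel chock out of the case and stand it on the table squarely and snugly against the last bronze roller, at the open end of the row and centred on it, so that the three rollers stay together against the stop. Set things down without dropping them, and leave the other things on the shelf where they are.

Things in the scene. Friction and masses are not known exactly. Their poses are not given: they have to be found in the camera images.
- cover_grip (a point): Centre between the two upright finger tabs on top of the loose grey plastic snap-in cover, half-way up the tabs: 12 mm above the plate's top, 29 mm above the foot of the cover. Tabs: 24 mm high above the plate, 24 wide (x), 4 thick, 48 mm apart over their outer faces (34 fully pressed). x along the cover, y from tab_r to tab_l, z up.
- tab_l (a joint): tab on the +y side of the cover (joint, m): 0 = sprung out and latched, grows as it is pressed inward towards the other tab, stops at 0.007; latch clear above about 0.005; spring 2.4 N at 0 to 6.6 N fully pressed
- tab_r (a joint): tab on the -y side of the cover (joint, m): 0 = sprung out and latched, grows as it is pressed inward towards the other tab, stops at 0.007; latch clear above about 0.005; spring 2.4 N at 0 to 6.6 N fully pressed
- tab_l_pad (a point): tab_l: centre of the outer face of the upright part, 24 mm to +y of cover_grip when not pressed
- tab_r_pad (a point): tab_r: centre of the outer face of the upright part, 24 mm to -y of cover_grip when not pressed
- cover: Same cover: plate 110 (x) x 62 (y) x 4 mm, two 13 mm deep ribs under its ends; 0.1 kg. Origin on its axis at the foot of the ribs. Latched on the case, the plate's top is 46 mm above the table. Squeezing both tabs together frees it; keep squeezing and carry it straight up. Set down and released it stands level on its ribs.
- case: Grey plastic chock case bolted down, 110 (x) x 62 (y) x 42 mm high, open at the top once the cover is off, walls 5 mm, floor 4 mm thick; bolting ears 18 mm long at both ends. Origin: centre of its underside. The chock stands inside, lengthwise, near the middle.
- chock_grip (a point): Centre, half-way up (17 mm), of the loose steel chock: foot 60 (x) x 34 (y) x 6 mm, upright rib 40 (x) x 14 (y) mm along its middle, 34 mm high in all. x along the rib, z up; symmetric; 0.2 kg. Best held by the two ends of the rib, 10 mm in from the ends of the foot.
- chock: Same chock; origin: centre of its underside. In the case it stands on the 4 mm floor. Long side against a roller on the table, the edge of its foot touches the roller first, with the centres 29 mm apart.
- mat: Cork mat lying fixed on the table, 170 x 130 x 3 mm. Origin: centre of its underside.
- stop: Beech stop batten fixed to the table, 20 (x) x 90 (y) x 24 mm high. Origin: centre of its underside. The row of rollers lies on its +x side, axes along the batten's y, the first roller at its face (x = 10 mm).
- roller_a_center (a point): Centre of the loose bronze roller nearest the stop: a plain cylinder 30 mm in diameter, 60 mm long, lying on its side on the table, 0.35 kg; it rolls freely. Its own x runs along its axis.
- roller_a: the same roller; origin on its surface, which turns with it (use the centre point)
- roller_b_center (a point): Centre of the loose bronze roller in the middle of the row: a plain cylinder 30 mm in diameter, 60 mm long, lying on its side on the table, 0.35 kg; it rolls freely. Its own x runs along its axis.
- roller_b: the same roller; origin on its surface, which turns with it (use the centre point)
- roller_c_center (a point): Centre of the loose bronze roller at the open end of the row, farthest from the stop: a plain cylinder 30 mm in diameter, 60 mm long, lying on its side on the table, 0.35 kg; it rolls freely. Its own x runs along its axis.
- roller_c: the same roller; origin on its surface, which turns with it (use the centre point)
- pot: Bystander: ceramic heating pot, 76 mm across, 65 mm high. Origin: underside, middle.
- calipers: Bystander: brass calipers lying flat, 150 mm long, about 45 mm wide at the jaws, 6 mm thick. Origin: underside, middle.
- wax_stick: Bystander: square sealing-wax stick lying, 110 x 11 x 11 mm. Origin: underside, middle.
- loupe: Bystander: glass loupe lying flat, 53 mm across, with a handle, 125 mm in all, 8 mm thick. Origin: underside, under the lens.
- brush: Bystander: small brush lying, 150 mm long. Origin: underside, middle.
- jar: Bystander: small lidded jar, 50 mm across, 60 mm high. Origin: underside, middle.
Not all that is in view belongs to the job. What is shaped like the cover but green or turquoise is not meant.

How it is judged:
On the way, in this order (a step that is already met when the one before it is completed fails the run):
1. both tabs pressed in together (value of joint each of tab_l, tab_r above 0.003 m), for 0.1 s.
2. cover set down flat, tabs up, on the mat and let go (horizontal distance between cover_grip and mat below 0.05 m and height (world z) of cover_grip between 0.026 and 0.038 m and angle between cover_grip's own z axis and vertical below 0.1 rad and contact force between cover and the fingers below 0.1 N), for 0.2 s.
3. chock standing against the last roller and let go (horizontal distance between chock_grip and roller_c_center below 0.034 m and y of chock_grip in the frame of stop between -0.015 and 0.015 m and x of chock_grip in the frame of stop above 0.105 m and height (world z) of chock_grip between 0.012 and 0.021 m and angle between chock_grip's own z axis and vertical below 0.1 rad and angle between the x axis of chock_grip and the y axis of stop, either way round below 0.2 rad and contact force between chock and the fingers below 0.1 N), for 0.2 s.
At the end, for the whole second after the job is handed in: Cover level, tabs up, within 50 mm of the mat's centre; chock upright on the table, centre within 34 mm of the last roller's and 15 mm of the row's line, square to 0.2 rad; rollers at most 4, 7, 10 mm farther from the stop than closed up, within 20 mm sideways; all let go, at rest (all of step 2 and all of step 3 and x of roller_a_center in the frame of stop between 0.02 and 0.029 m and y of roller_a_center in the frame of stop between -0.02 and 0.02 m and x of roller_b_center in the frame of stop between 0.05 and 0.062 m and y of roller_b_center in the frame of stop between -0.02 and 0.02 m and x of roller_c_center in the frame of stop between 0.08 and 0.095 m and y of roller_c_center in the frame of stop between -0.02 and 0.02 m and linear speed of each of cover, chock, roller_a, roller_b, roller_c below 0.02 m/s); the robot touches nothing.
It fails at once if the cover or the chock dropped (falling free faster than 0.6 m/s) ((linear speed of cover above 0.6 m/s and contact force between cover and the fingers below 0.05 N) or (linear speed of chock above 0.6 m/s and contact force between chock and the fingers below 0.05 N)).
It fails at once if a bystander shifted by more than 30 mm (distance of any of pot, calipers, wax_stick, loupe, brush, jar from where it was at the start of the episode above 0.03 m).
It also fails if it takes over 69 s, if anything falls off the work surface, if the arm or the gripper's body presses on something with over 40 N, if the wrist force passes 120 N, or if a joint passes its speed limit or range.

## Working session

There is one attempt and no reset: what is moved stays moved. The work goes in short steps, each a Python script; the robot and the scene stay as the last script left them, time stands still between calls to the robot, and variables do not carry over. Pictures are saved under pics/ and viewed, and the job is handed in when it is done.

```bash
ls; mkdir -p pics; cat > h.py <<'E'
from plant import *
import numpy as np, cv2
from scipy.spatial.transform import Rotation as R
def save(p,n,box=None,s=1):
    im=p["pixels"][:,:,::-1]
    if box: im=im[box[1]:box[3],box[0]:box[2]]
    if s!=1: im=cv2.resize(im,None,fx=s,fy=s,interpolation=cv2.INTER_CUBIC)
    cv2.imwrite("pics/"+n+".png",im)
E
python3 - <<'E'
from h import *
for n in ("scene","top","wrist"):
    p=snapshot(n); save(p,n+"0",s=1.5)
    print(n,{k:v for k,v in p.items() if k not in("pixels","depth")}, (p["depth"]>0).mean())
    np.savez("pics/"+n+"0.npz",**p)
print(read_t(),read_eef_pos(),read_tcp_rot(),read_opening())
E
```

```text
pics
scene {'vertical_fov': 44.08819215015694, 'cx': 255.76431315415746, 'cy': 190.18168252822002, 'eye': array([ 1.22795404, -0.53923782,  0.82594497]), 'attitude': array([0.78158574, 0.37281983, 0.84368749]), 'shot': 1} 0.9960276285807291
top {'vertical_fov': 51.06074084153076, 'cx': 258.30363072158366, 'cy': 190.82910571799695, 'eye': array([ 0.41693535, -0.00289452,  1.33224839]), 'attitude': array([ 0.08984398, -0.08661587, -1.59084562]), 'shot': 2} 0.9963531494140625
wrist {'vertical_fov': 69.29607564148132, 'cx': 254.80363774612132, 'cy': 195.17443636998968, 'eye': array([ 0.26851422, -0.51414948,  0.3735616 ]), 'attitude': array([-0.2652791 ,  0.18782471, -1.21066403]), 'shot': 3} 0.9959920247395834
0.15 [ 0.19689285 -0.53972051  0.25258471] [-2.57328172e+00  1.80048150e+00  1.94498080e-03] 0.08558557560983354
```

View pics/scene0.png

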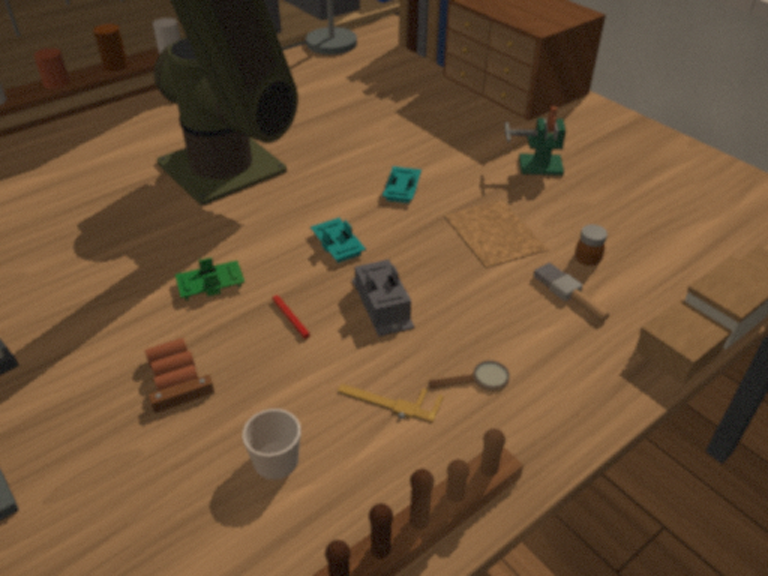

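View pics/top0.png

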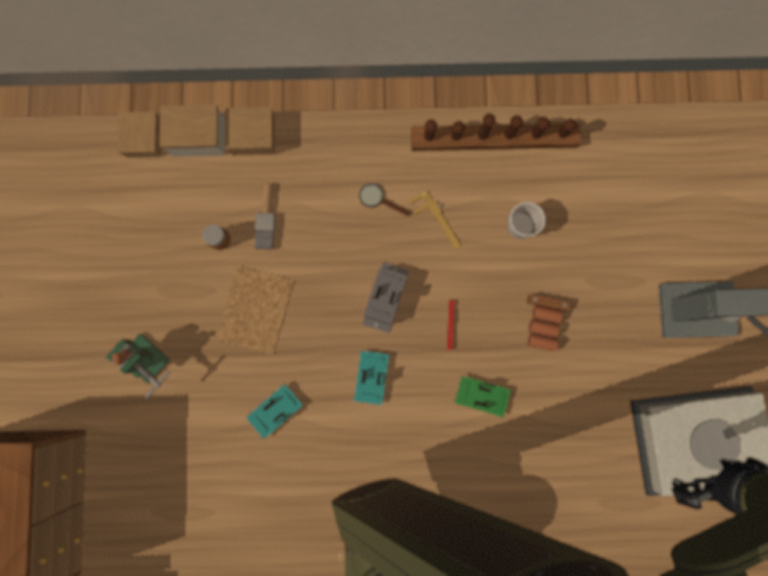

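View pics/wrist0.png

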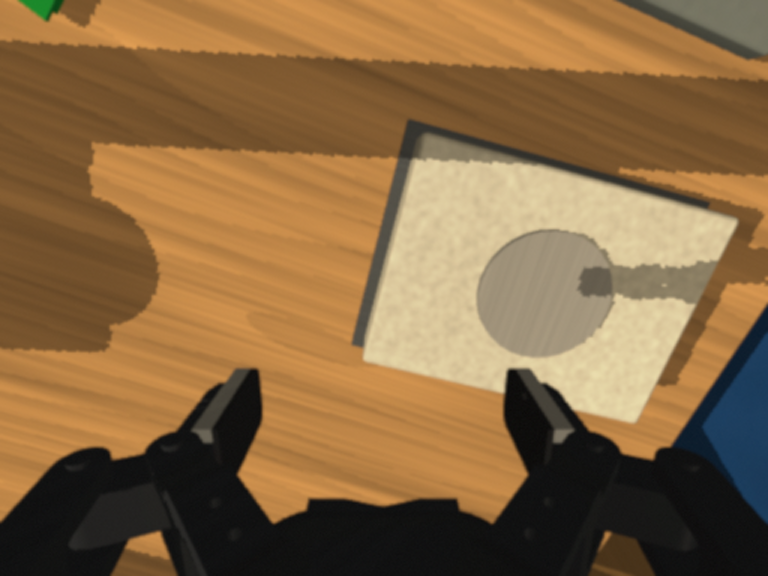

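Top view (1.5x pixels): the grey case with its cover is at (385,295), the mat at (257,310), and the rollers at (547,322) with the stop on their upper side. Turquoise look-alikes are at (372,377) and (275,410), and a green one at (484,395). The grey unit is the only one with bolting ears and the grey colour, so it's the one meant. Next I confirm this in a crop and measure with depth.

```bash
cat >> h.py <<'E'
def cloud(p):
    h,w=p["depth"].shape
    f=h/2/np.tan(np.radians(p["vertical_fov"])/2)
    u,v=np.meshgrid(np.arange(w),np.arange(h))
    d=p["depth"]
    P=np.stack([(u-p["cx"])/f*d,-(v-p["cy"])/f*d,-d],-1)
    P=P@R.from_rotvec(p["attitude"]).as_matrix().T+p["eye"]
    P[d<=0]=np.nan
    return P
def proj(p,X):
    f=p["depth"].shape[0]/2/np.tan(np.radians(p["vertical_fov"])/2)
    c=(np.atleast_2d(X)-p["eye"])@R.from_rotvec(p["attitude"]).as_matrix()
    return np.stack([p["cx"]-f*c[:,0]/c[:,2],p["cy"]+f*c[:,1]/c[:,2]],-1)
E
python3 - <<'E'
from h import *
T=dict(np.load("pics/top0.npz")); S=dict(np.load("pics/scene0.npz"))
for n,p,pts in (("top",T,[(385,295),(257,310),(547,322),(548,302),(545,342),(372,377),(484,395),(452,325),(527,220),(600,250),(300,250)]),("scene",S,[(384,285),(495,232),(175,365),(182,392),(338,240),(600,470)])):
    C=cloud(p)
    for a,b in pts: print(n,a,b,C[int(b/1.5),int(a/1.5)].round(4))
a=cv2.resize(T["pixels"][165,:] if 0 else T["pixels"][160:260,130:400,::-1],None,fx=2.9,fy=2.9,interpolation=cv2.INTER_CUBIC)
b=cv2.resize(S["pixels"][90:280,80:380,::-1],None,fx=2.6,fy=2.6,interpolation=cv2.INTER_CUBIC)
cv2.imwrite("pics/ctop.png",a);cv2.imwrite("pics/cscene.png",b)
E
```

```text
top 385 295 [0.5453 0.006  0.0434]
top 257 310 [ 0.5228  0.2902 -0.0037]
top 547 322 [ 0.4808 -0.3441  0.0226]
top 548 302 [ 0.5232 -0.3495  0.0225]
top 545 342 [ 0.4355 -0.3374  0.027 ]
top 372 377 [0.3696 0.0358 0.0165]
top 484 395 [ 0.3256 -0.2033  0.0092]
top 452 325 [ 0.4794 -0.1402  0.0107]
top 527 220 [ 0.7106 -0.3162  0.0069]
top 600 250 [ 0.6397 -0.478   0.0023]
top 300 250 [0.6546 0.1919 0.0025]
scene 384 285 [0.5506 0.0054 0.0451]
scene 495 232 [ 0.5196  0.3013 -0.0034]
scene 175 365 [ 0.4757 -0.3377  0.0237]
scene 182 392 [ 0.531  -0.353   0.0248]
scene 338 240 [0.3779 0.0347 0.0178]
scene 600 470 [ 0.9802  0.0409 -0.0119]
```

View pics/cscene.png

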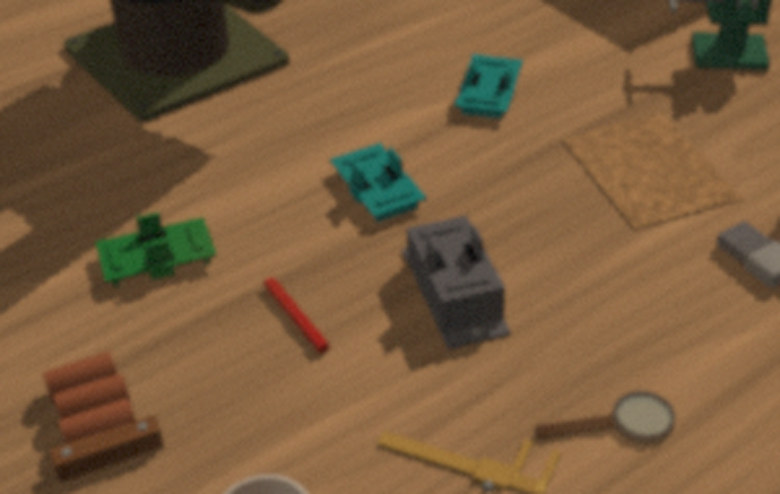

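The crop shows the grey snap-in cover, with two dark tabs and end ribs, on the grey case with its ears. The turquoise and green ones lie loose on the table, so they aren't meant. Now I move the wrist camera over it.

```bash
cat >> h.py <<'E'
def down(a): return (R.from_euler('z',a)*R.from_euler('x',np.pi)).as_rotvec()
E
python3 - <<'E'
from h import *
M=R.from_rotvec(read_tcp_rot()).as_matrix(); print("toolx ang",np.degrees(np.arctan2(M[1,0],M[0,0])))
W=dict(np.load("pics/wrist0.npz"))
print("cam in tool",M.T@(W["eye"]-read_eef_pos()), "\n", (M.T@R.from_rotvec(W["attitude"]).as_matrix()).round(3))
for a in (68,-112):
    print(a,inverse_kinematics([0.547,0.006,0.25],down(np.radians(a))))
for a in (0,-15,-30,165,180,150):
    print(a,inverse_kinematics([0.40,-0.33,0.1],down(np.radians(a))),inverse_kinematics([0.40,-0.33,0.1],down(np.radians(a+90))))
E
```

```text
toolx ang -69.95965416890141
cam in tool [ 0.00033061 -0.07605769 -0.12097116] 
 [[ 1.    -0.     0.   ]
 [-0.    -0.954 -0.301]
 [ 0.     0.301 -0.954]]
68 [-6.62516787e-02  2.70573685e-01  1.56918841e+00 -4.44089210e-16
  1.30183056e+00 -1.25307557e+00]
-112 [-6.62516787e-02  2.70573685e-01  1.56918841e+00 -4.44089210e-16
  1.30183056e+00  1.88851708e+00]
0 [-7.71270020e-01  3.98652965e-01  1.82120822e+00 -4.44089210e-16
  9.21731470e-01 -7.71270020e-01] [-0.77127002  0.39865296  1.82120822  0.          0.92173147 -2.34206635]
-15 [-7.71270020e-01  3.98652965e-01  1.82120822e+00 -4.44089210e-16
  9.21731470e-01 -5.09470632e-01] [-0.77127002  0.39865296  1.82120822  0.          0.92173147 -2.08026696]
-30 [-7.71270020e-01  3.98652965e-01  1.82120822e+00 -4.44089210e-16
  9.21731470e-01 -2.47671244e-01] [-7.71270020e-01  3.98652965e-01  1.82120822e+00 -4.44089210e-16
  9.21731470e-01 -1.81846757e+00]
165 [-0.77127002  0.39865296  1.82120822  0.          0.92173147  2.63212202] [-7.71270020e-01  3.98652965e-01  1.82120822e+00 -4.44089210e-16
  9.21731470e-01  1.06132569e+00]
180 [-0.77127002  0.39865296  1.82120822  0.          0.92173147  2.37032263] [-7.71270020e-01  3.98652965e-01  1.82120822e+00 -4.44089210e-16
  9.21731470e-01  7.99526307e-01]
150 None [-0.77127002  0.39865296  1.82120822  0.          0.92173147  1.32312508]
```

```bash
python3 - <<'E'
from h import *
t=read_t()
move_ptp([0.40,-0.31,0.24],down(np.radians(60)))
p=snapshot("wrist"); np.savez("pics/r1.npz",**p); save(p,"r1",s=1.5); print(read_t()-t)
move_linear([0.46,-0.36,0.24],max_speed=0.3)
p=snapshot("wrist"); np.savez("pics/r2.npz",**p); save(p,"r2",s=1.5); print(read_t()-t)
move_ptp([0.51,0.02,0.26],down(np.radians(68)))
p=snapshot("wrist"); np.savez("pics/c1.npz",**p); save(p,"c1",s=1.5); print(read_t()-t)
move_linear([0.55,-0.03,0.26],max_speed=0.3)
p=snapshot("wrist"); np.savez("pics/c2.npz",**p); save(p,"c2",s=1.5); print(read_t()-t,read_t())
E
```

```text
1.5667
2.025
3.5083
3.9250000000000003 4.075
```

View pics/r1.png

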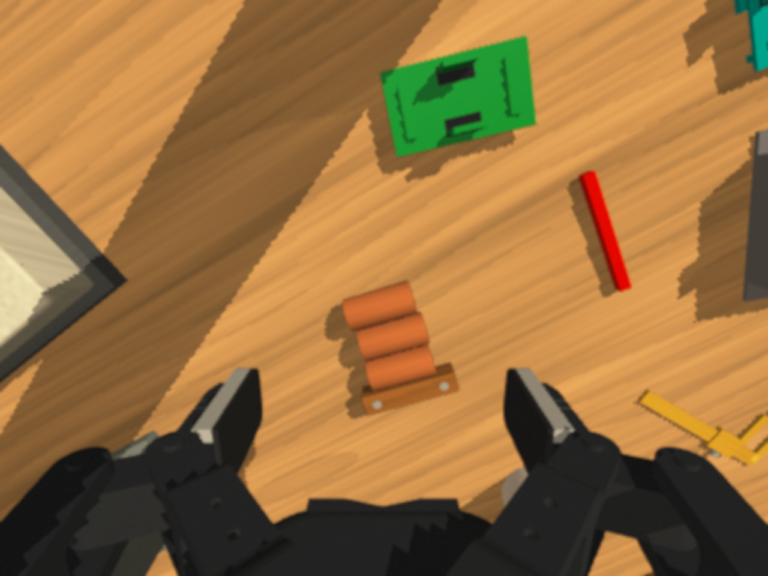

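View pics/c1.png

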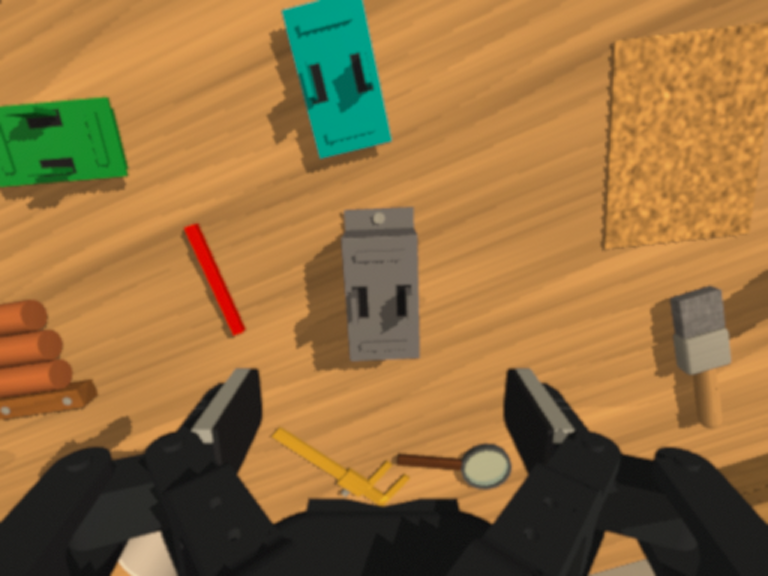

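View pics/c2.png

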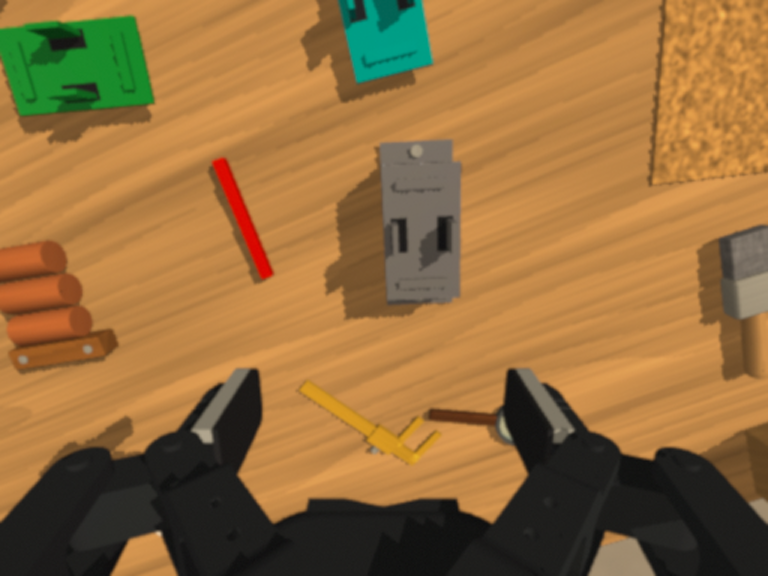

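View pics/r2.png

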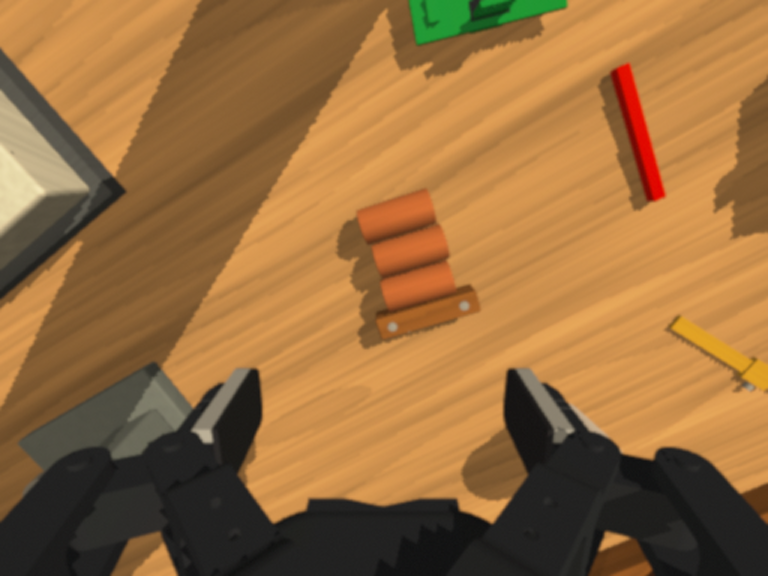

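Both wrist views show the grey case, with its plate centre at about (380,297) in c1 and (422,232) in c2. The roller row is at (388,345) in r1 with the stop on its far side. The calipers and loupe are 5 cm or more from the case.

```bash
cat >> h.py <<'E'
def L(n): return dict(np.load("pics/%s.npz"%n))
def rect(P):
    (c,s,a)=cv2.minAreaRect(P[:,:2].astype(np.float32)*1000)
    b=cv2.boxPoints((c,s,a)); e=[b[1]-b[0],b[2]-b[1]]; e=max(e,key=lambda v:np.hypot(*v))
    return np.round(c,1),np.round(s,1),round(np.degrees(np.arctan2(e[1],e[0]))%180,1)
E
python3 - <<'E'
from h import *
for n in ("c1","c2","r1","r2"):
    p=L(n);C=cloud(p)
    X,Y,Z=C[...,0],C[...,1],C[...,2]
    tb=(np.abs(Z)<.012); print(n,"table z",np.nanmedian(Z[tb]), np.nanstd(Z[tb]))
    # tilt
    if n[0]=="c":
        reg=np.hypot(X-.545,Y-.006)<.1
        m=reg&(Z>.03)&(Z<.056); print(" plate",rect(C[m]),m.sum(),np.nanmedian(Z[m]))
        m=reg&(Z>.06); print(" tabs",rect(C[m]),m.sum(),np.nanmax(Z[reg]),np.nanmedian(C[m],0))
        k=cv2.connectedComponents(m.astype(np.uint8))
        for i in range(1,k[0]):
            q=C[k[1]==i]
            if len(q)>5: print("   tab",len(q),np.nanmean(q,0).round(4),rect(q))
        ct=p["pixels"].astype(int)
    else:
        reg=np.hypot(X-.48,Y+.343)<.1
        m=reg&(Z>.012); print(" row",rect(C[m]),m.sum(),np.nanpercentile(Z[m],[5,50,95,99]))
        g=p["pixels"].astype(int)
        hsv=cv2.cvtColor(p["pixels"],cv2.COLOR_RGB2HSV)
        print([hsv[int(b/1.5),int(a/1.5)] for a,b in (((385,335),(400,385),(300,300)) if n=="r1" else ((410,250),(430,310),(300,300)))])
T=L("top0")
C=cloud(T);X,Y,Z=np.moveaxis(C,-1,0);reg=np.hypot(X-.545,Y-.006)<.1
m=reg&(Z>.03)&(Z<.056); print("top plate",rect(C[m]),np.nanmedian(Z[m]))
m=reg&(Z>.06);print(np.nanmean(C[m],0))
E
```

```text
c1 table z 0.0007251108171276721 0.001606708513311309
 plate (array([542.3,   4. ]), array([ 62.1, 110.2]), np.float32(160.4)) 3893 0.04666025482289771
 tabs (array([522.2,  14.3]), array([149. ,  69.2]), np.float32(69.8)) 36956 0.3365648557497519 [0.49897157 0.02263403 0.3145585 ]
   tab 84 [0.5484 0.0253 0.0697] (array([549.7,  24.7]), array([ 3.9, 24.8]), np.float32(157.9))
   tab 91 [ 0.5338 -0.0161  0.0689] (array([534.7, -16.9]), array([ 4.7, 24.1]), np.float32(160.5))
   tab 36781 [0.5008 0.0222 0.311 ] (array([505.8,  20.1]), array([149.1,  34.4]), np.float32(68.0))
c2 table z 0.0006645894201953717 0.001516518659266295
 plate (array([542.6,   3.9]), array([ 62.1, 110.2]), np.float32(160.5)) 4426 0.046686087819651334
 tabs (array([541.9, -24.7]), array([140.3,  47.9]), np.float32(67.4)) 34679 0.3361838258927334 [ 0.54138306 -0.02200363  0.31483474]
   tab 124 [0.5491 0.0247 0.0684] (array([549.6,  25.1]), array([ 4.9, 23.9]), np.float32(160.9))
   tab 96 [ 0.5347 -0.017   0.0697] (array([535. , -16.7]), array([ 4.6, 24.1]), np.float32(158.4))
   tab 34444 [ 0.543  -0.0248  0.3104] (array([548.2, -27.3]), array([140.2,  34.3]), np.float32(67.4))
r1 table z 0.0005928717256309668 0.0013447093336768634
 row (array([ 461.7, -321.1]), array([123.7, 153.8]), np.float32(165.8)) 13486 [0.02249929 0.2867971  0.30688155 0.30864718]
[array([ 11, 193, 215], dtype=uint8), array([ 13, 192, 113], dtype=uint8), array([ 16, 158, 221], dtype=uint8)]
r2 table z 0.0005840102140687864 0.001364143880808623
 row (array([ 472.3, -363.5]), array([146.7, 112.7]), np.float32(77.8)) 41157 [0.02569241 0.29114835 0.31027247 0.31415941]
[array([ 11, 193, 210], dtype=uint8), array([ 14, 197, 166], dtype=uint8), array([ 16, 159, 200], dtype=uint8)]
top plate (array([544.5,   3.7]), array([ 61.8, 110.5]), np.float32(160.6)) 0.04549334346938516
[0.54396117 0.00183281 0.06829348]
```

```bash
python3 - <<'E'
from h import *
for n in ("r1","r2","top0"):
    p=L(n);C=cloud(p);X,Y,Z=np.moveaxis(C,-1,0)
    reg=(np.hypot(X-.485,Y+.343)<.085)&(Z>.005)&(Z<.05)
    lab,cnt=cv2.connectedComponents((reg).astype(np.uint8))[::-1][0],0
    m=reg
    r=rect(C[m]); print(n,r,m.sum(),np.nanpercentile(Z[m],[50,95]))
    hsv=cv2.cvtColor(p["pixels"],cv2.COLOR_RGB2HSV)
    ax=np.radians(r[2]); 
    # project along fine row direction: estimate with crest points z>0.0275 rollers
    u=np.array([np.cos(ax),np.sin(ax)]); 
    q=C[m]; 
    for name,e in (("u",u),("v",np.array([-u[1],u[0]]))):
        s=q[:,:2]@e*1000; print(name,e.round(3),np.percentile(s,[0,1,50,99,100]).round(1))
        h=[(round(b),round(float(np.max(q[(s>=b)&(s<b+4),2])*1000),1),int(((s>=b)&(s<b+4)).sum())) for b in np.arange(s.min(),s.max(),4)]
        if n!="top0": print(h)
E
```

```text
r1 (array([ 476.5, -343.5]), array([ 89.8, 113.2]), np.float32(167.3)) 4012 [0.02597217 0.03057084]
u [-0.976  0.22 ] [-597.  -595.  -539.9 -484.3 -483.8]
[(-597, 26.2, 128), (-593, 27.0, 154), (-589, 26.5, 170), (-585, 26.7, 168), (-581, 26.0, 299), (-577, 25.1, 111), (-573, 28.2, 66), (-569, 30.7, 91), (-565, 31.8, 112), (-561, 31.8, 137), (-557, 31.3, 151), (-553, 29.2, 182), (-549, 26.9, 200), (-545, 26.1, 13), (-541, 29.0, 78), (-537, 31.1, 112), (-533, 32.2, 127), (-529, 31.7, 147), (-525, 30.4, 158), (-521, 28.9, 201), (-517, 24.6, 150), (-513, 27.2, 56), (-509, 30.0, 95), (-505, 31.3, 129), (-501, 32.0, 142), (-497, 31.5, 155), (-493, 31.1, 172), (-489, 27.5, 203), (-485, 22.4, 105)]
v [-0.22  -0.976] [185.4 188.3 229.7 271.7 275.3]
[(185, 26.0, 55), (189, 26.0, 57), (193, 26.5, 57), (197, 31.9, 112), (201, 31.9, 253), (205, 32.2, 243), (209, 31.3, 244), (213, 31.7, 246), (217, 31.6, 237), (221, 31.8, 249), (225, 31.8, 240), (229, 31.5, 240), (233, 32.0, 240), (237, 31.7, 240), (241, 31.7, 234), (245, 31.7, 240), (249, 31.3, 240), (253, 31.8, 242), (257, 31.3, 172), (261, 29.
[... 1092 characters left out ...]
 277), (255, 31.7, 279), (259, 31.9, 279), (263, 32.0, 190), (267, 26.9, 54), (271, 26.6, 57), (275, 26.2, 59), (279, 26.0, 19)]
top0 (array([ 486.3, -336.2]), array([117.7, 148.7]), np.float32(171.0)) 744 [0.0247228  0.03131891]
u [-0.988  0.156] [-607.3 -583.4 -532.1 -470.4 -458.5]Traceback (most recent call last):
  File "<stdin>", line 15, in <module>
    return _wrapreduction(a, np.maximum, 'max', axis, None, out,
                          keepdims=keepdims, initial=initial, where=where)
    return ufunc.reduce(obj, axis, dtype, out, **passkwargs)
           ~~~~~~~~~~~~^^^^^^^^^^^^^^^^^^^^^^^^^^^^^^^^^^^^^
ValueError: zero-size array to reduction operation maximum which has no identity
```

```bash
python3 - <<'E'
from h import *
for n in ("top0","scene0"):
    p=L(n);C=cloud(p); pic=snapshot(n[:-1]) 
    for b in boxes_of(pic,"mat")[:2]:
        e=np.array(b["extent"])*[512,384,512,384]; u,v=(e[0]+e[2])/2,(e[1]+e[3])/2
        print(n,b["p"],e.round(),C[int(v),int(u)].round(4))
    hsv=cv2.cvtColor(p["pixels"],cv2.COLOR_RGB2HSV)
    if n=="top0": pts=[(240,267),(293,278),(272,354),(217,343)]
    else: pts=[(446,216),(496,264),(547,246),(500,203)]
    q=np.array([C[int(b/1.5),int(a/1.5)] for a,b in pts]); print(q.round(3),q.mean(0).round(4))
E
```

```text
top0 0.61 [145. 178. 195. 236.] [0.519  0.2919 0.0035]
top0 0.61 [351. 225. 374. 238.] [ 0.4259 -0.3344  0.0242]
[[ 0.617  0.325  0.005]
 [ 0.59   0.208  0.007]
 [ 0.423  0.257 -0.003]
 [ 0.452  0.379 -0.002]] [0.5202 0.2923 0.0018]
scene0 0.61 [296. 133. 362. 178.] [0.5234 0.2888 0.0013]
[[ 0.429  0.257 -0.   ]
 [ 0.595  0.225  0.004]
 [ 0.613  0.34  -0.   ]
 [ 0.464  0.369  0.002]] [0.5251 0.2976 0.0014]
```

```bash
python3 - <<'E'
from h import *
t0=read_t()
rot=down(np.radians(70.4))
set_gripper(0.068)
move_ptp([0.5424,0.0040,0.13],rot)
print(move_linear([0.5424,0.0040,0.071],max_speed=0.06,stop_force=6),read_eef_pos(),read_opening(),read_t()-t0)
p=snapshot("wrist"); save(p,"g1",s=1.5)
set_gripper(0.030,30); print(read_opening(),read_contact_force(),read_t())
p=snapshot("wrist"); save(p,"g2",s=1.5)
p=snapshot("scene"); save(p,"g3",(190,130,340,250),5)
E
```

```text
False [0.54276608 0.00399147 0.07128576] 0.0679770619123403 2.0583
0.032083565410447545 [-1.70897788  0.99247669  9.06663094] 6.8083
```

View pics/g2.png

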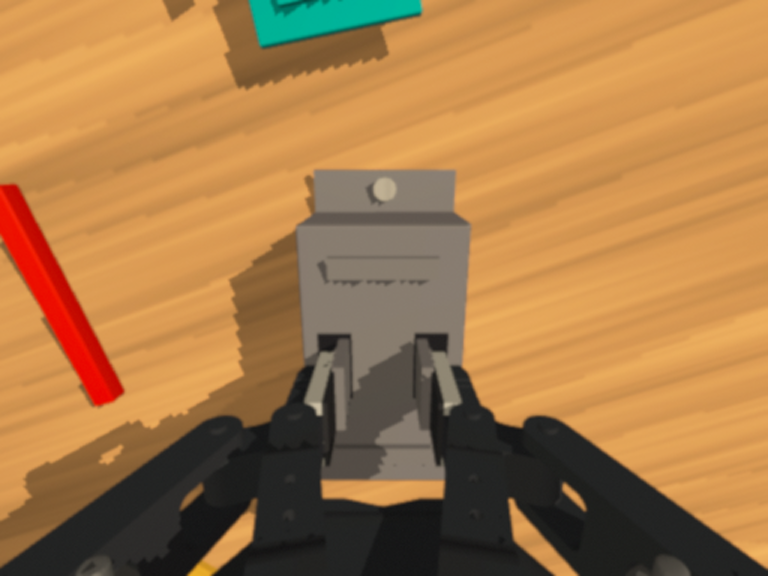

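View pics/g3.png

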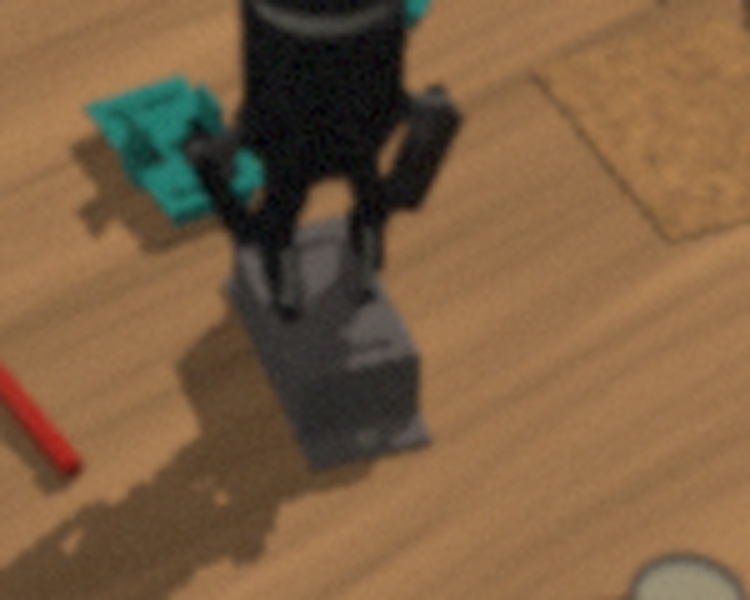

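The tabs are squeezed (opening 32 mm, where 34 means fully pressed). The pads are on the outer faces at about (325,375) and (445,375) in the wrist view. Now I lift straight up.

```bash
python3 - <<'E'
from h import *
for z in (0.076,0.09,0.17):
    move_linear([0.5424,0.0040,z],max_speed=0.05 if z<.1 else 0.1); print(z,read_contact_force().round(2),read_opening())
print(read_t())
p=snapshot("wrist"); save(p,"l1",s=1.5); np.savez("pics/l1.npz",**p)
p=snapshot("scene"); save(p,"l2",(190,90,340,250),3.7)
E
```

```text
0.076 [-0.21 -0.39 -1.52] 0.0322153456832178
0.09 [-0.71  0.34 -1.05] 0.031812741877105984
0.17 [ 0.35 -0.35 -1.66] 0.03173732719798503
8.5417
```

View pics/l1.png

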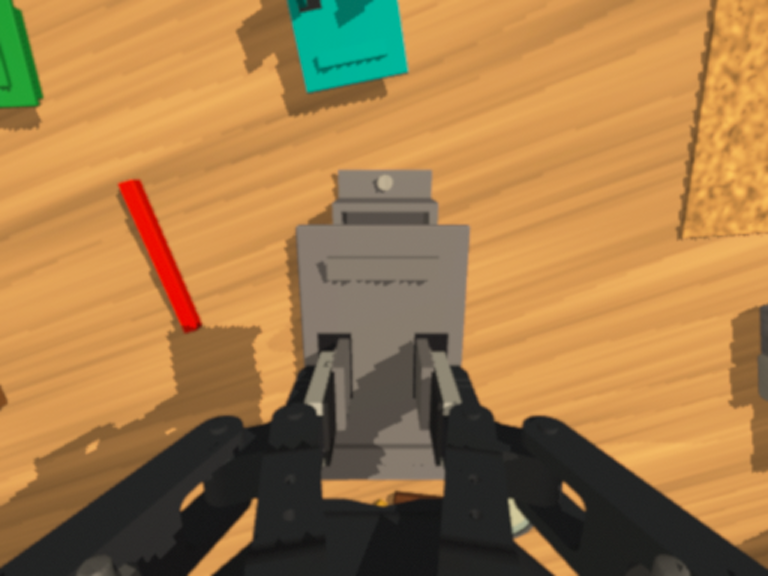

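View pics/l2.png

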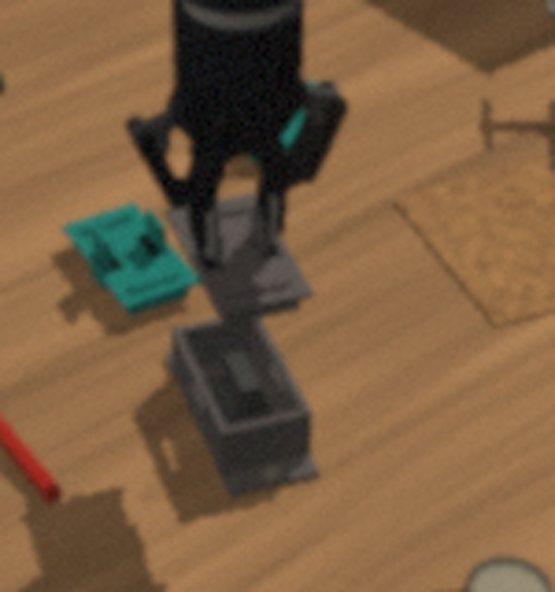

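The cover is off and hangs level in the gripper. The case is open with the chock visible inside. Now I carry the cover to the mat.

```bash
python3 - <<'E'
from h import *
move_linear([0.521,0.292,0.12],max_speed=0.2)
print(read_contact_force().round(2),read_opening())
p=snapshot("wrist"); save(p,"m0",s=1.5)
move_linear([0.521,0.292,0.055],max_speed=0.08)
print(move_linear([0.521,0.292,0.042],max_speed=0.02,stop_force=4),read_eef_pos(),read_contact_force().round(2),read_t())
p=snapshot("wrist"); save(p,"m1",s=1.5)
E
```

```text
[-0.04  0.62 -1.26] 0.03186592842885806
True [0.52114903 0.29210356 0.04657902] [-0.19 -0.7   4.87] 11.7583
```

View pics/m1.png

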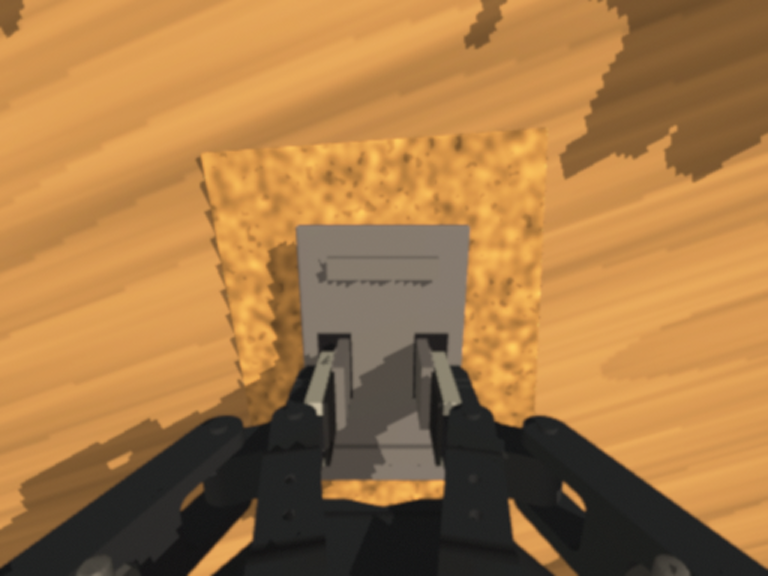

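The cover rests in the mat's middle, as the contact confirms. I release it, back off, and look at it and then at the open case.

```bash
python3 - <<'E'
from h import *
set_gripper(0.068)
print(read_opening(),read_contact_force().round(2))
move_linear([0.521,0.292,0.13],max_speed=0.12)
p=snapshot("scene"); save(p,"m2",(270,90,420,200),5)
p=snapshot("top");np.savez("pics/top1.npz",**p)
rot=down(np.radians(70.4))
move_ptp([0.51,0.02,0.22],rot)
p=snapshot("wrist"); np.savez("pics/d1.npz",**p); save(p,"d1",s=1.5)
move_linear([0.555,-0.0,0.22],max_speed=0.3)
p=snapshot("wrist"); np.savez("pics/d2.npz",**p); save(p,"d2",s=1.5)
print(read_t())
p=L("top1");C=cloud(p);X,Y,Z=np.moveaxis(C,-1,0); m=(np.hypot(X-.521,Y-.292)<.1)&(Z>.012)&(Z<.06)
print("cover top",rect(C[m]),np.nanmedian(Z[m]))
for n in ("d1","d2"):
    p=L(n);C=cloud(p);X,Y,Z=np.moveaxis(C,-1,0); reg=np.hypot(X-.5424,Y-.004)<.075
    m=reg&(Z<.06)&(Z>.03); print(n,"case",rect(C[m]))
    for lo,hi,k in ((.030,.044,"rib"),(.006,.016,"foot")):
        rel=(C[...,:2]-[.5424,.004])@np.array([[np.cos(np.radians(160.4)),-np.sin(np.radians(160.4))],[np.sin(np.radians(160.4)),np.cos(np.radians(160.4))]])
        m=(np.abs(rel[...,0])<.046)&(np.abs(rel[...,1])<.022)&(Z>lo)&(Z<hi)
        print(k,m.sum(),rect(C[m]),np.nanmedian(Z[m]), (np.nanmin(rel[m],0)*1000).round(1),(np.nanmax(rel[m],0)*1000).round(1))
E
```

```text
0.06774755705773886 [0.18 0.46 0.21]
14.725
cover top (array([528.1, 286.7]), array([ 65.7, 122.7]), np.float32(158.6)) 0.019989346779403228
d1 case (array([542.6,   4. ]), array([ 62.1, 111. ]), np.float32(160.5))
rib 407 (array([540. ,   7.6]), array([13. , 39.9]), np.float32(160.3)) 0.03838738964872729 [-16.4  -9. ] [23.5  3.9]
foot 585 (array([541.2,   4.7]), array([42.1, 79.1]), np.float32(163.9)) 0.010950376170868747 [-38.3 -20.6] [42.1 21. ]
d2 case (array([542.5,   4. ]), array([ 62.2, 110.1]), np.float32(160.5))
rib 465 (array([540.3,   7.4]), array([13.8, 40. ]), np.float32(159.0)) 0.038474919571809096 [-16.8  -9.8] [23.2  4.5]
foot 705 (array([543.8,   4.1]), array([40.5, 87.9]), np.float32(157.8)) 0.01082877506231722 [-45.8 -20.6] [42.7 21.5]
```

View pics/m2.png

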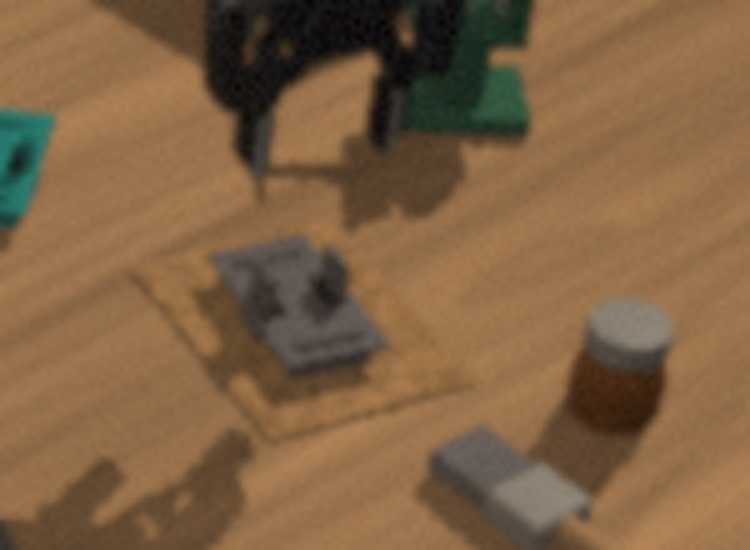

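View pics/d2.png

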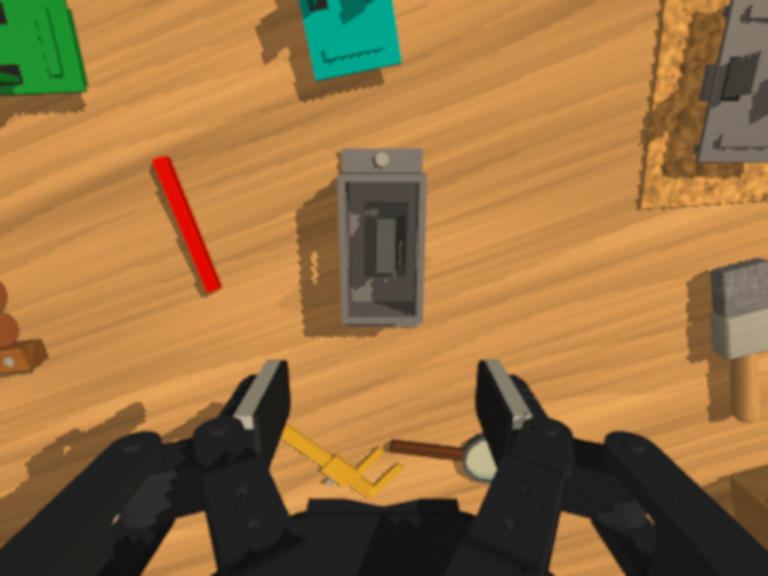

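View pics/d1.png

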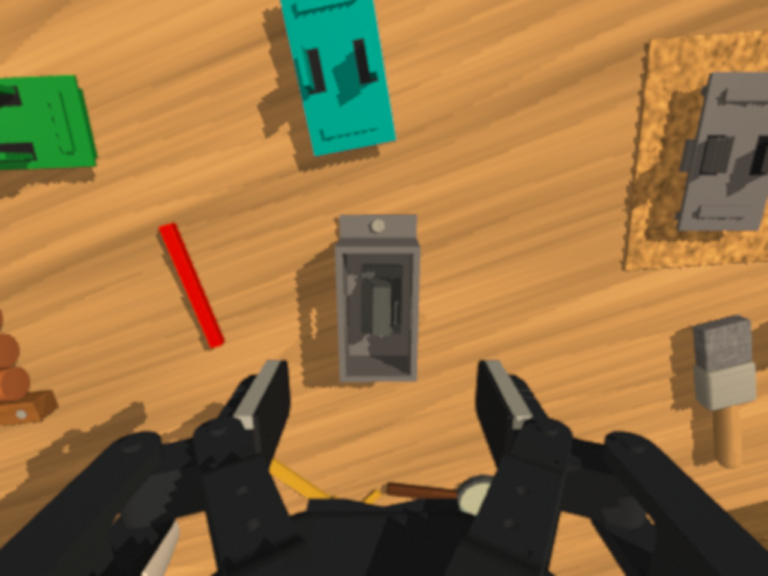

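The cover stands level in the middle of the mat. The chock's rib is at (385,245) in d2, offset from the case centre. I check the finger profile from depth before entering the case.

```bash
python3 - <<'E'
from h import *
M=R.from_rotvec(read_tcp_rot()).as_matrix();pos=read_eef_pos()
p=L("d2");C=cloud(p); Q=(C-pos)@M
Q=Q.reshape(-1,3);Q=Q[(Q[:,2]<.04)&(np.abs(Q[:,0])<.12)]
for z in np.arange(-.08,.04,.008):
    m=(Q[:,2]>=z)&(Q[:,2]<z+.008)
    if m.sum()>3: print(round(z,3),m.sum(),"x",np.percentile(Q[m,0],[0,2,98,100]).round(3)," |x|min",np.abs(Q[m,0]).min().round(3),"y",np.percentile(Q[m,1],[0,100]).round(3))
E
```

```text
-0.08 1545 x [-0.025 -0.024  0.023  0.024]  |x|min 0.008 y [-0.02  -0.014]
-0.072 6461 x [-0.068 -0.064  0.063  0.067]  |x|min 0.0 y [-0.02  -0.004]
-0.064 8668 x [-0.069 -0.066  0.064  0.067]  |x|min 0.0 y [-0.017  0.006]
-0.056 5477 x [-0.068 -0.065  0.064  0.067]  |x|min 0.0 y [-0.017  0.014]
-0.048 5360 x [-0.067 -0.065  0.064  0.066]  |x|min 0.025 y [-0.016  0.014]
-0.04 4261 x [-0.067 -0.064  0.062  0.065]  |x|min 0.029 y [-0.013  0.015]
-0.032 880 x [-0.063 -0.058  0.056  0.063]  |x|min 0.033 y [-0.013  0.001]
-0.024 1067 x [-0.048 -0.041  0.04   0.047]  |x|min 0.033 y [-0.011  0.013]
-0.016 914 x [-0.049 -0.047  0.046  0.047]  |x|min 0.033 y [-0.011  0.013]
-0.008 802 x [-0.048 -0.047  0.046  0.047]  |x|min 0.033 y [-0.01   0.012]
-0.0 631 x [-0.048 -0.047  0.045  0.047]  |x|min 0.033 y [-0.011  0.013]
0.008 258 x [-0.041 -0.04   0.038  0.04 ]  |x|min 0.033 y [-0.01   0.012]
```

At this opening the fingers are 14 mm thick, the tips reach 16 mm ahead of the TCP, and the wide part sits well above the rim. I descend with a 54 mm opening and grip the rib ends.

```bash
python3 - <<'E'
from h import *
t0=read_t()
rot=down(np.radians(-20.3)); x,y=0.5401,0.0075
move_ptp([x,y,0.12],rot)
set_gripper(0.054)
move_linear([x,y,0.06],max_speed=0.12)
print(move_linear([x,y,0.033],max_speed=0.05,stop_force=5),read_eef_pos(),read_contact_force().round(2))
p=snapshot("wrist"); save(p,"k0",s=1.5)
set_gripper(0.030,45); print(read_opening(),read_contact_force().round(2),read_t()-t0,read_t())
p=snapshot("wrist"); save(p,"k1",s=1.5)
E
```

```text
False [0.54004908 0.00749367 0.03276862] [ 0.74 -0.04  0.07]
0.0390273447935889 [ 0.77 -0.56  2.5 ] 3.3667 18.0917
```

View pics/k1.png

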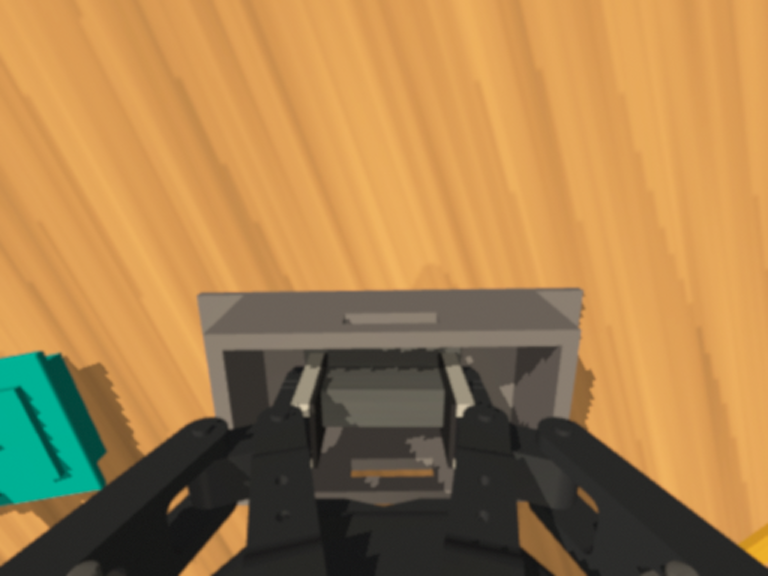

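The pads hold the rib by its ends at (305,390) and (458,390), with a 39 mm opening. I lift it and carry it to above the place.

```bash
python3 - <<'E'
from h import *
x,y=0.5401,0.0075
move_linear([x,y,0.06],max_speed=0.05); print(read_contact_force().round(2),read_opening())
move_linear([x,y,0.15],max_speed=0.12); print(read_contact_force().round(2),read_opening())
p=snapshot("scene"); save(p,"k2",(190,90,340,250),3.7)
move_ptp([0.41,-0.327,0.15],down(np.radians(-102.5)))
print(read_contact_force().round(2),read_opening(),read_t())
p=snapshot("wrist"); save(p,"k3",s=1.5); np.savez("pics/k3.npz",**p)
E
```

```text
[ 0.16  0.25 -2.94] 0.03923997094224578
[ 0.18  0.43 -2.3 ] 0.03900041573572206
[-0.64  1.39 -2.43] 0.0394287434509653 21.1333
```

View pics/k2.png

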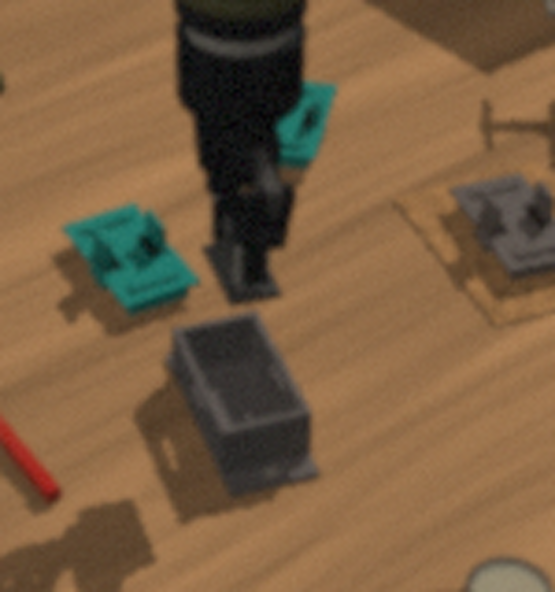

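View pics/k3.png

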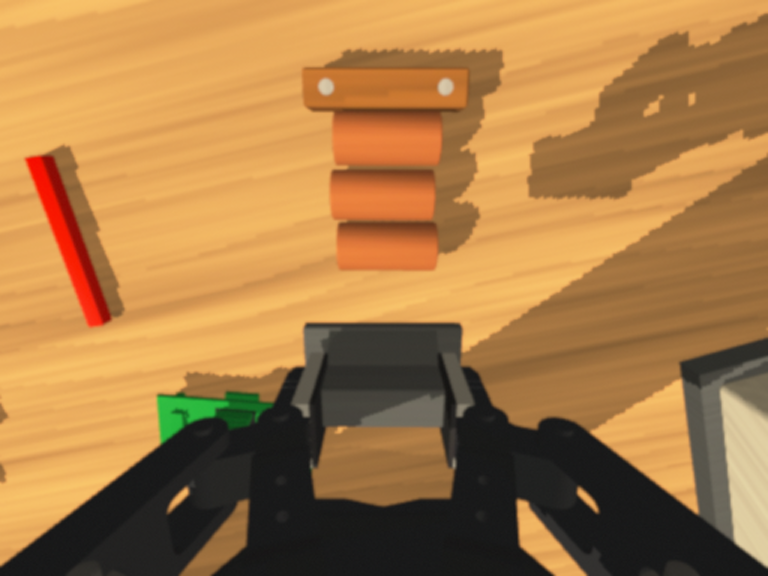

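The chock is held square and parallel to the row, with the rollers at (387,245), (383,195) and (388,138) and the stop at (385,88). I re-measure the row from this aligned view.

```bash
python3 - <<'E'
from h import *
p=L("k3");C=cloud(p);X,Y,Z=np.moveaxis(C,-1,0)
m=(np.hypot(X-.485,Y+.343)<.085)&(Z>.005)&(Z<.05)
print(rect(C[m]))
u=np.array([-.9763,.2164]);u/=np.hypot(*u);v=np.array([-u[1],u[0]])
q=C[m];s=q[:,:2]@u*1000;t=q[:,:2]@v*1000
print(np.percentile(s,[0,1,99,100]),np.percentile(t,[0,50,100]))
for lo,hi in ((-575,-548),(-545,-518),(-515,-483)):
    k=(s>lo)&(s<hi)&(q[:,2]>.012)
    A=np.c_[2*s[k],2*q[k,2]*1000,np.ones(k.sum())]; sol=np.linalg.lstsq(A,s[k]**2+(q[k,2]*1000)**2,rcond=None)[0]
    print("roller",sol[:2].round(1),"r",np.sqrt(sol[2]+sol[0]**2+sol[1]**2).round(1),"t",np.percentile(t[k],[0,1,50,99,100]).round(1))
k=s<-578; print("stop t",np.percentile(t[k],[0,50,100]),s[k].min())
# chock in hand
M=R.from_rotvec(read_tcp_rot()).as_matrix();Q=(C-read_eef_pos())@M
w=(np.hypot(X-.41,Y+.327)<.05)&(Z<.16)&(Z>.1);qq=Q[w]
for z in np.arange(-.005,.04,.005):
    j=(qq[:,2]>=z)&(qq[:,2]<z+.005)&(np.abs(qq[:,0])<.032)
    if j.sum()>5: print(z.round(3),j.sum(),np.percentile(qq[j,0],[1,99]).round(4),np.percentile(qq[j,1],[1,99]).round(4))
E
```

```text
(array([ 476.3, -342.6]), array([ 90.1, 112.7]), np.float32(167.5))
[-595.50948558 -594.95531409 -485.24337849 -482.77266833] [186.42329912 231.45537284 276.50077717]
roller [-560.1   16.4] r 14.0 t [202.4 203.2 232.2 261.6 262.5]
roller [-528.9   16.5] r 13.9 t [199.8 200.9 229.7 259.2 259.7]
roller [-497.9   15.6] r 14.8 t [200.9 203.4 232.4 262.  262.7]
stop t [186.42329912 231.64464994 276.50077717] -595.5094855753185
-0.005 1621 [-0.0307  0.0304] [-0.0107  0.0088]
0.0 617 [-0.0314  0.0314] [-0.0108 -0.0057]
0.005 567 [-0.0312  0.0313] [-0.0108 -0.0059]
0.01 818 [-0.03    0.0306] [-0.0111 -0.0059]
0.015 764 [-0.0189  0.0207] [-0.015  -0.0094]
0.02 1306 [-0.0287  0.0303] [-0.0178 -0.0045]
0.025 226 [-0.0281  0.0295] [-0.0178 -0.0168]
```

```bash
cat >> h.py <<'E'
u=np.array([-.9763,.2164]);u/=np.hypot(*u);v=np.array([-u[1],u[0]])
def row(s,z,t=.2316): return [*(u*s+v*t),z]
def su(): e=read_eef_pos(); return (e[:2]@u*1000).round(2),(e[:2]@v*1000).round(2),e[2].round(4)
E
python3 - <<'E'
from h import *
rot=down(np.radians(-102.5))
s0=-.464
move_linear(row(s0,.06),rot=rot,max_speed=0.12)
move_linear(row(s0,.036),max_speed=0.05)
print(read_contact_force().round(2),su())
print(move_linear(row(s0,.026),max_speed=0.012,stop_force=3),read_contact_force().round(2),su(),read_t())
p=snapshot("wrist"); save(p,"n0",s=1.5); np.savez("pics/n0.npz",**p)
E
```

```text
[ 0.61  0.72 -1.77] (np.float64(-463.84), np.float64(231.53), np.float64(0.0357))
True [-0.61  0.16  4.23] (np.float64(-464.06), np.float64(231.62), np.float64(0.0294)) 23.3083
```

View pics/n0.png

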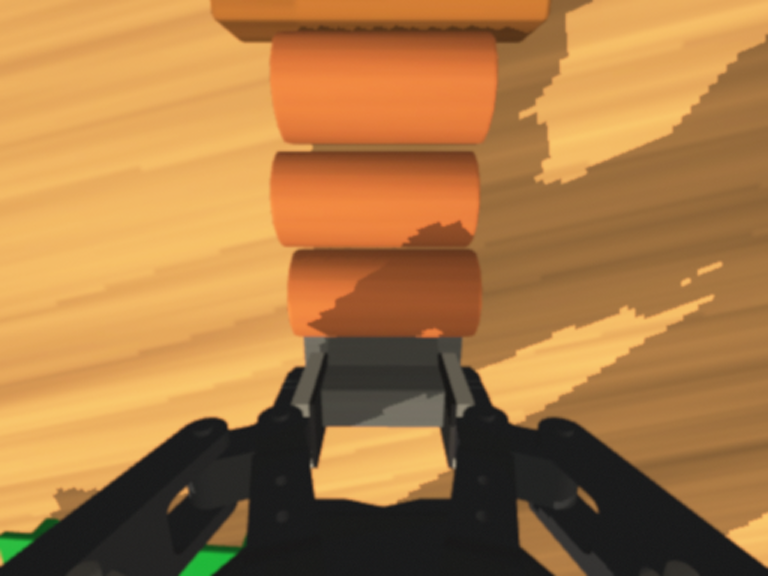

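The chock stands on the table at (383,390), just short of roller c at (385,295). Now I slide it gently towards the row.

```bash
python3 - <<'E'
from h import *
print(move_linear(row(-.475,.0298),max_speed=0.008,stop_force=4),read_contact_force().round(2),su(),read_t())
p=snapshot("wrist"); save(p,"n1",s=1.5); np.savez("pics/n1.npz",**p)
E
```

```text
True [0.04 0.69 3.53] (np.float64(-464.1), np.float64(231.62), np.float64(0.0294)) 23.825
```

View pics/n1.png

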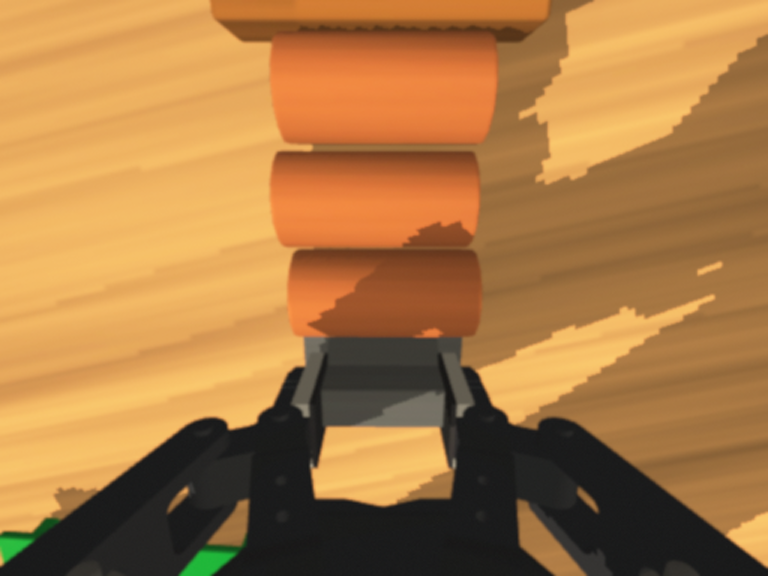

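The stop fired on the change in vertical load, before any sliding. I unload by lifting a hair, then slide again.

```bash
python3 - <<'E'
from h import *
move_linear(row(-.4641,.0304),max_speed=0.02); sleep(0.2); print(read_contact_force().round(2),su())
for i in range(3):
    r=move_linear(row(-.476,.0304),max_speed=0.01,stop_force=4); sleep(.1)
    f=read_contact_force(); print(r,f.round(2),"along row",(f[:2]@u).round(2),su(),read_t())
    if not r or f[:2]@u>2.5: break
p=snapshot("wrist"); save(p,"n2",s=1.5); np.savez("pics/n2.npz",**p)
E
```

```text
[-0.81 -0.35 -2.13] (np.float64(-463.78), np.float64(231.41), np.float64(0.0301))
True [ 0.24 -1.09  4.13] along row -0.47 (np.float64(-471.33), np.float64(231.0), np.float64(0.0295)) 25.275
True [ 0.04 -0.34  3.58] along row -0.11 (np.float64(-471.45), np.float64(231.02), np.float64(0.0296)) 25.7333
True [0.26 0.43 3.25] along row -0.17 (np.float64(-471.71), np.float64(230.98), np.float64(0.0296)) 26.1333
```

View pics/n2.png

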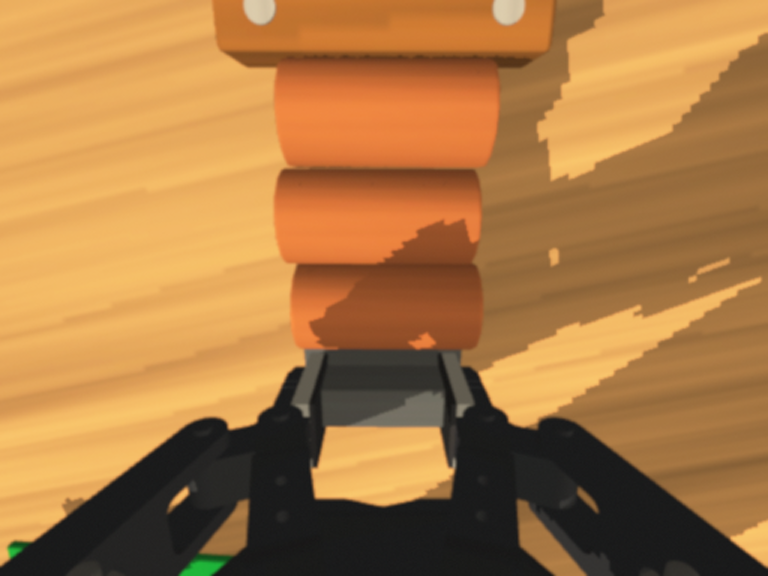

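The gaps between the rollers have closed, and the foot touches roller c at (388,350). The TCP is at s=-471.7 mm against about -472 for closed up. I release and retract.

```bash
python3 - <<'E'
from h import *
set_gripper(0.056); print(read_opening(),read_contact_force().round(2),su())
e=read_eef_pos()
print(move_linear([e[0],e[1],.08],max_speed=0.06,stop_force=8),read_contact_force().round(2))
e=read_eef_pos()
move_linear([*(e[:2]+u*0.01),.19],max_speed=0.15)
sleep(0.3)
print(read_t())
p=snapshot("wrist"); save(p,"e1",s=1.5); np.savez("pics/e1.npz",**p)
C=cloud(p);X,Y,Z=np.moveaxis(C,-1,0)
m=(np.hypot(X-.46,Y+.343)<.12)&(Z>.004)&(Z<.06)
q=C[m];s=q[:,:2]@u*1000;t=q[:,:2]@v*1000;k0=np.abs(t-231.6)<48;q,s,t=q[k0],s[k0],t[k0]
for lo,hi in ((-574,-549),(-545,-519),(-514,-489)):
    k=(s>lo)&(s<hi)&(q[:,2]>.015)
    A=np.c_[2*s[k],2*q[k,2]*1000,np.ones(k.sum())]; sol=np.linalg.lstsq(A,s[k]**2+(q[k,2]*1000)**2,rcond=None)[0]
    print("roller",sol[:2].round(1),"r",np.sqrt(sol[2]+sol[0]**2+sol[1]**2).round(1),"t",np.percentile(t[k],[1,50,99]).round(1))
k=s<-578; print("stop t",np.percentile(t[k],[0,50,100]),s[k].min())
k=(s>-485)&(s<-440)&(q[:,2]>.028);print("rib",rect(q[k]),np.median(q[k,2]),"s",np.percentile(s[k],[1,99]),"t",np.percentile(t[k],[1,99]))
k=(s>-488)&(s<-440)&(q[:,2]<.012);print("foot s",np.percentile(s[k],[1,99]),"t",np.percentile(t[k],[1,99]))
for n,b,sc in (("scene",(70,190,220,310),5),("top",(130,150,400,250),2.9)):
    p=snapshot(n); save(p,"e_"+n,b,sc); np.savez("pics/e_%s.npz"%n,**p)
E
```

```text
0.05599876927994011 [ 0.08  0.57 -0.2 ] (np.float64(-470.86), np.float64(230.6), np.float64(0.0293))
False [0.18 0.8  0.01]
28.6667
roller [-560.7   17.1] r 13.4 t [203.3 232.2 261.7]
roller [-530.8   16.5] r 13.9 t [200.6 229.4 259.1]
roller [-500.8   17. ] r 13.5 t [203.5 232.5 262.1]
stop t [186.63433678 231.176246   276.66811577] -595.9739516318296
rib (array([ 410.8, -328.2]), array([38.9, 13.6]), np.float32(77.3)) 0.03451412976477178 s [-478.76406753 -465.65474652] t [212.26693878 250.82897344]
foot s [-484.16606088 -454.46420864] t [201.631026  261.0045993]
```

View pics/e1.png

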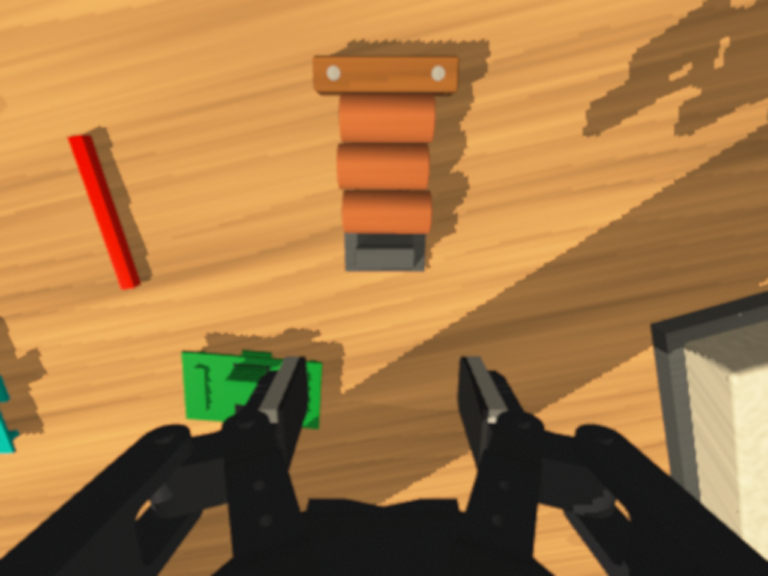

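View pics/e_scene.png

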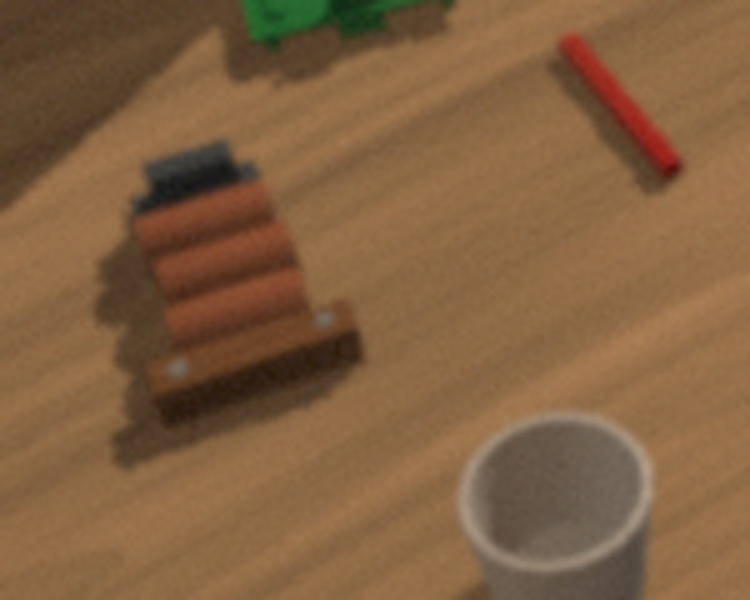

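View pics/e_top.png

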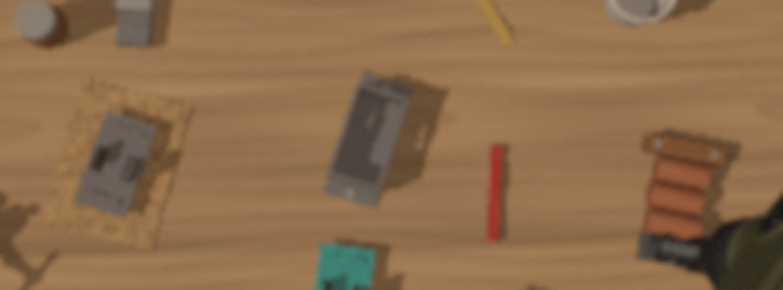

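The checks agree:
- The rollers are closed up at 30 mm spacing.
- The chock centre is about 29 mm from roller c, on the row line and square to it.
- In the top view the cover, at (117,162), coincides with the mat's centre at (120,161).
- The bystanders have not moved, and the arm is clear.

I hand in.

```bash
python3 - <<'E'
from h import *
print(read_contact_force().round(2),read_t()); print(hand_in()); print(read_t())
E
```

```text
[-0.24  0.45 -0.08] 28.8167
the job is handed in; nothing more can be done
None
the job is handed in; nothing more can be done
```

I handed the job in at about 29 s of the 69 s allowed. The interface gives no verdict, so the results below are my own measurements.

**What I did**
- I pinched both tabs of the grey cover and lifted it off the case.
- I set it down level in the middle of the cork mat and let it go.
- I took the chock out by the ends of its rib and stood it on the table in front of the row.
- I then slid it against the last roller, released it and backed the arm away.

**Last checks**

| Item | Measured |
|---|---|
| Roller spacing | 30 mm, closed up against the stop |
| Chock centre to last roller | about 29 mm |
| Chock off the row's line | under 1 mm |
| Chock out of square | about 0.2° |
| Cover off the mat's centre | within about 10 mm, tabs up |
| Bystanders | those in the last views look unmoved |
| Contact force on the tool | about 0, arm clear |

**What did not go as planned**
- The first slide stopped at once, because the force stop fired on the change in vertical load. I raised the chock slightly and repeated it.
- That second slide also stopped on vertical force, not on a clear push along the row. I took "snug" from the pictures and the depth data.
- The fitted roller radii came out at 13.4–13.9 mm where 15 is right. That is depth noise and hardly affects the positions.

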